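# Bring the next ripening tray out for turning

## Robot

A 6-joint arm with a two-finger parallel gripper is mounted at the origin on the work surface. World frame = base frame: x ahead of the robot, y to its left, z up, the work surface at z = 0. Lengths are in mm, angles in degrees, forces in N, time in s.
With the tool pointing down it reaches from about 300 to 850 mm from the base axis. Payload 4.2 kg.
Tool frame: the origin (TCP) lies between the finger pads; the fingertips stand 22 mm ahead of it and the grasp point (between the pads) lies 3 mm ahead of it; z points along the fingers, y is the direction in which the jaws open and shut (so a half turn about z gives the same grasp; the last joint's range is limited). The gripper opens to 91 mm and grips with 3 to 60 N. Pads are 32 mm wide; open, the fingers measure 118 mm over their backs; the gripper's body (76 mm by 178 mm) begins 60 mm behind the grasp point.
Start: joints at [-71.849, 18.312, 89.639, -0, 72.044, -1.146], TCP at [190.022, -542.708, 235.976] pointing down, gripper open.
Joint ranges: [-177.97, 177.97], [-48.28, 115.42], [12.27, 149.76], [-77.06, 257.06], [2.81, 150.46], [-146.56, 146.56]. Speed limits (degrees/s): [147.25, 147.25, 180, 180, 180, 180].

## Interface

Orientations are given as [roll, pitch, yaw] about the fixed x, y, z axes, in that order (R = Rz(yaw) Ry(pitch) Rx(roll)).
In Python, from workcell import telemetry, cams, env gives the robot as it stands.
- The arm moves only by the shell command python3 -m inch 'ROWS' [FORCE]. ROWS is JSON, a list of rows, each an object of numbers: "x", "y", "z": the shift along the tool's x, y, z in cm; "yaw": the turn about the tool's z in units of 5 degrees (1.0 is 5 degrees); "gripper": the gripper's target within -1 to 1 (fully open at 1, half-way at 0, shut at -1). A call has 1 to 12 rows; each row shifts and turns the commanded pose from where the row before left it, along the tool's axes as they then stand; what a row does not reach is not made up. A row lasts 1/12 s, in which the tool goes at most 41.7 mm and 7.16 degrees, less where a joint would pass 70% of its speed; a pose out of reach is approached as far as the arm can. A call is refused whole if a number of a shift passes 4.17 or a number of a turn 1, either way. A call with a gripper value outside its range is refused whole. The fingers move at their own pace and stop on an object; FORCE is the grip in N (left out, the last holds). Time passes only in rows, so rows that do not move let the fingers close. It gives the time, the measured TCP pose, the force and the opening at its end, in the units of the state.
- telemetry.state(): the state, without advancing time (a new reading comes with each control period).
- cams.grab_frame(name): name is "scene" or "top" or "wrist"; returns a dict with "pixels" (400x640x3 uint8, red, green, blue), "mtx" (3x3 intrinsics, pixels), "distortion" ([k1, k2, p1, p2, k3] as OpenCV has them; the pictures are not rectified), "rvec" (rotation vector, rad) and "tvec" (3), from world to camera coordinates, as OpenCV has them. Camera axes: x right, y down, z forward; pixel columns grow to the right and rows downward; lengths in mm; the calibration is good to about 2 mm. A picture is of the moment at which its call begins. There is no depth.
- env.job_done(): hands the job in, once; it reports no verdict.
The state is a dict: "time_s": time; "qpos": joint angles; "qvel": joint speeds; "effort": joint torques, N m; "ee_pos": TCP position; "ee_rot": TCP orientation; "force": force on the tool from outside, world axes, zero at the start; "torque": the same for the moment, N m; "gripper_width": finger opening in mm.
Only numpy, scipy, OpenCV 4.12 (cv2) and the standard library are available. Lean on these libraries where they do the work, as an engineer would, in place of code of your own. Each camera call takes 0.05 s, during which the arm holds its last target. There are 200 camera calls.

## Task

Push the empty tray, which has been left standing out, fully home into the ripening rack; only then hook a fingertip behind the front lip of the tray with the tall drum-shaped cheese and draw that tray gently all the way out to its stop, because two trays must never stand out together. Do not grip or force the trays, do not touch the cheeses, leave the other two trays home and everything else where it is, and finish with the hand clear of everything.

Things in the scene. Friction and masses are not known exactly. Their poses are not given: they have to be found in the camera images.
- rack: low white wire rack, fixed, 490 mm wide, 215 mm deep, turned up to 9 degrees, with four sliding trays side by side, 115 mm apart, in any order. Origin on the table under its middle; -x points out of the open front towards the robot (trays come out along -x), y along the row, z up. Wire side frames at y = +-245 mm rise from 75 mm (front) to 120 mm (rear)
- tray_drum (a joint): the tray carrying the drum-shaped cheese: travel along its rails in m, 0 = fully home (end stop), 0.13 = fully out (end stop), positive towards the rack's front. Slides against about 1.5 N of friction and stays where it is left; the tray weighs 0.4 kg, it cannot lift off or tilt
- lip_drum (a point): the tray carrying the drum-shaped cheese: middle of the top edge of its lip, on the inner (cheese-side) face; axes as the rack's. The lip is an upright steel strip across the tray's front end, 104 mm wide, 6 mm thick (outer face 6 mm further to rack -x), its top 28 mm above the wire floor. Floor: 50 mm above the table, 200 x 100 mm. Behind the lip at least 70 mm of floor are free before any cheese
- spot_drum (a point): point on the floor of the drum tray where its cheese stands (within about 12 mm), on the tray's midline 124 mm behind the lip's inner face; moves with the tray
- tray_empty (a joint): the tray carrying nothing, left standing part way out: travel along its rails in m, 0 = fully home (end stop), 0.13 = fully out (end stop), positive towards the rack's front. Slides against about 1.5 N of friction and stays where it is left; the tray weighs 0.4 kg, it cannot lift off or tilt
- lip_empty (a point): the tray carrying nothing, left standing part way out: middle of the top edge of its lip, on the inner (cheese-side) face; axes as the rack's. The lip is an upright steel strip across the tray's front end, 104 mm wide, 6 mm thick (outer face 6 mm further to rack -x), its top 28 mm above the wire floor. Floor: 50 mm above the table, 200 x 100 mm. Behind the lip at least 70 mm of floor are free before any cheese
- tray_low (a joint): the tray carrying the flat round cheese: travel along its rails in m, 0 = fully home (end stop), 0.13 = fully out (end stop), positive towards the rack's front. Slides against about 1.5 N of friction and stays where it is left; the tray weighs 0.4 kg, it cannot lift off or tilt
- lip_low (a point): the tray carrying the flat round cheese: middle of the top edge of its lip, on the inner (cheese-side) face; axes as the rack's. The lip is an upright steel strip across the tray's front end, 104 mm wide, 6 mm thick (outer face 6 mm further to rack -x), its top 28 mm above the wire floor. Floor: 50 mm above the table, 200 x 100 mm. Behind the lip at least 70 mm of floor are free before any cheese
- tray_square (a joint): the tray carrying the flat square cheese: travel along its rails in m, 0 = fully home (end stop), 0.13 = fully out (end stop), positive towards the rack's front. Slides against about 1.5 N of friction and stays where it is left; the tray weighs 0.4 kg, it cannot lift off or tilt
- lip_square (a point): the tray carrying the flat square cheese: middle of the top edge of its lip, on the inner (cheese-side) face; axes as the rack's. The lip is an upright steel strip across the tray's front end, 104 mm wide, 6 mm thick (outer face 6 mm further to rack -x), its top 28 mm above the wire floor. Floor: 50 mm above the table, 200 x 100 mm. Behind the lip at least 70 mm of floor are free before any cheese
- drum_cheese: round drum-shaped cheese, 84 mm across and 70 mm tall, about 0.4 kg, standing loose on the drum tray; origin at the centre of its underside
- low_cheese: flat round cheese, 84 mm across and only 32 mm tall, loose on its own tray; origin at the centre of its underside
- square_cheese: flat square cheese, 76 x 76 mm, 34 mm tall, loose on its own tray; origin at the centre of its underside
- brush: flat wooden-handled brush, 200 mm long and 20 mm high, lying in front of the rack nearer the robot; leave alone; origin on its underside
- bowl: steel bowl, 130 mm across, 55 mm high; leave alone; origin on its underside
- wash_bottle: white bottle, 64 mm across, 150 mm high; leave alone; origin on its underside
- trier: steel cheese trier: a 130 mm rod with a 60 mm cross handle, 12 mm thick, lying flat; leave alone; origin on the table at the rod's middle
- spare_cheese: cheese wheel standing on the table beside the rack, 100 mm across, 50 mm high; leave alone; origin on its underside
Things that resemble listed ones, but are neither listed nor needed, are in the scene too. Leave any purple or turquoise look-alike of the drum_cheese alone.

How it is judged:
By the outcome, as a careful person would: the job done as asked, in the order asked, and still so for the second after the job is handed in, with the robot touching nothing.
It also fails if it takes over 45 s, if anything falls off the work surface, if the arm or the gripper's body presses on something with over 40 N, if the wrist force passes 120 N, or if a joint passes its speed limit or range.

## Working session

There is one attempt and no reset: what is moved stays moved. The work goes in short steps, Python scripts to look and compute and a shell command to move; the robot and the scene stay as the last step left them, time stands still between calls to the robot, and variables do not carry over. Pictures are saved under pics/ and viewed, about 8 in all and at most 12, crops included, and the job is handed in when it is done.

```bash
mkdir -p pics; cat > h.py <<'E'
import numpy as np, cv2
from workcell import telemetry, cams, env
def grab(n,save=None):
    f=cams.grab_frame(n); np.savez('f_'+n,**{k:np.array(v) for k,v in f.items()})
    if save: cv2.imwrite('pics/'+save,np.array(f['pixels'])[...,::-1])
    return f
def load(n): return dict(np.load('f_'+n+'.npz'))
def ray(f,uv):
    R=cv2.Rodrigues(np.float64(f['rvec']))[0]; t=np.float64(f['tvec']).ravel()
    p=cv2.undistortPoints(np.float64(uv).reshape(-1,1,2),np.float64(f['mtx']),np.float64(f['distortion'])).reshape(-1,2)
    return -R.T@t, np.c_[p,np.ones(len(p))]@R
def onz(f,uv,z):
    c,d=ray(f,uv); return c+d*((z-c[2])/d[:,2])[:,None]
def proj(f,P): return cv2.projectPoints(np.float64(P).reshape(-1,1,3),np.float64(f['rvec']),np.float64(f['tvec']),np.float64(f['mtx']),np.float64(f['distortion']))[0].reshape(-1,2)
E
python3 - <<'E'
from h import *
grab('top','top1.png');grab('scene','scene1.png');print(telemetry.state())
E
```

```text
{'time_s': 0.1, 'qpos': array([-7.18488407e+01,  1.83478024e+01,  8.96982988e+01,  7.29591441e-04,
        7.20428457e+01, -1.14604698e+00]), 'qvel': array([-0.06054404, -0.07931739, -0.16455608,  0.03314497, -0.06559086,
       -0.0570905 ]), 'effort': array([ 5.35365689e-04, -4.13331521e+01, -2.32508451e+01,  7.29101943e-02,
        4.22098394e-02, -5.12295810e-05]), 'ee_pos': array([ 189.89709855, -542.31159545,  235.21364828]), 'ee_rot': array([-1.79911085e+02, -2.47258656e-03,  1.92969789e+01]), 'force': array([ 0.30584765, -0.37446817, -0.24971845]), 'torque': array([ 0.05068263, -0.00018168, -0.01082821]), 'gripper_width': 91.04559286795029}
```

View pics/top1.png

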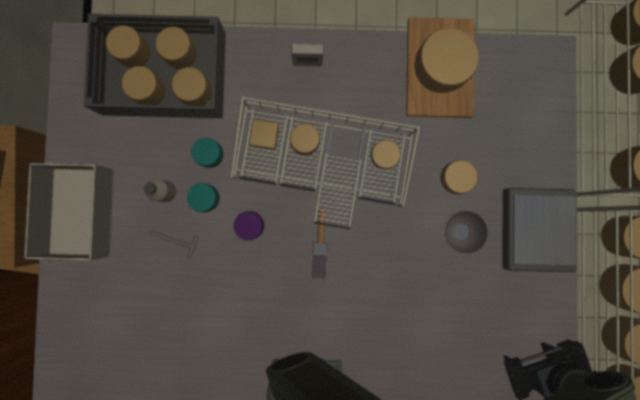

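View pics/scene1.png

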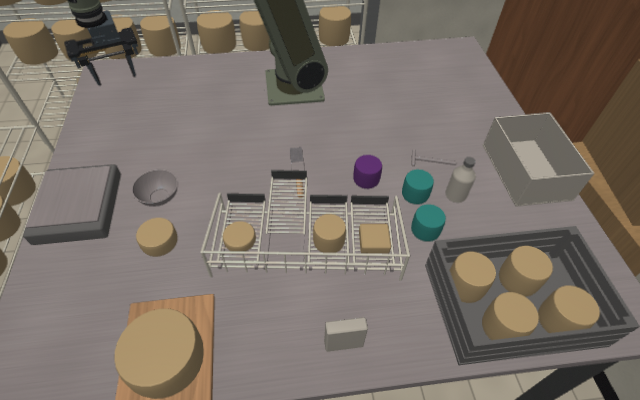

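The top view shows the rack with the square cheese at (264,134), a round one at (305,138), the empty tray standing out with its lip near (333,224), and another round one at (386,153). In the scene view, left and right are swapped. The cheese at (329,233) is tall, so it is the drum. The one at (238,236) is flat, so it is the low cheese. Possible mix-ups for the drum tray are the low cheese at (386,153), the spare at (460,176), and the purple and turquoise look-alikes, none of which stand on a tray. The brush lies in front of and below the empty tray.

```bash
python3 - <<'E'
from h import *
t=load('top');s=load('scene')
a=cv2.resize(t['pixels'][90:235,225:425],None,fx=4,fy=4,interpolation=cv2.INTER_CUBIC)
a=np.clip(a.astype(float)*1.5,0,255).astype(np.uint8)
cv2.imwrite('pics/c1.png',a[...,::-1])
b=cv2.resize(s['pixels'][140:285,200:410],None,fx=3.8,fy=3.8,interpolation=cv2.INTER_CUBIC)
cv2.imwrite('pics/c2.png',b[...,::-1])
E
```

```text
(no output)
```

View pics/c1.png

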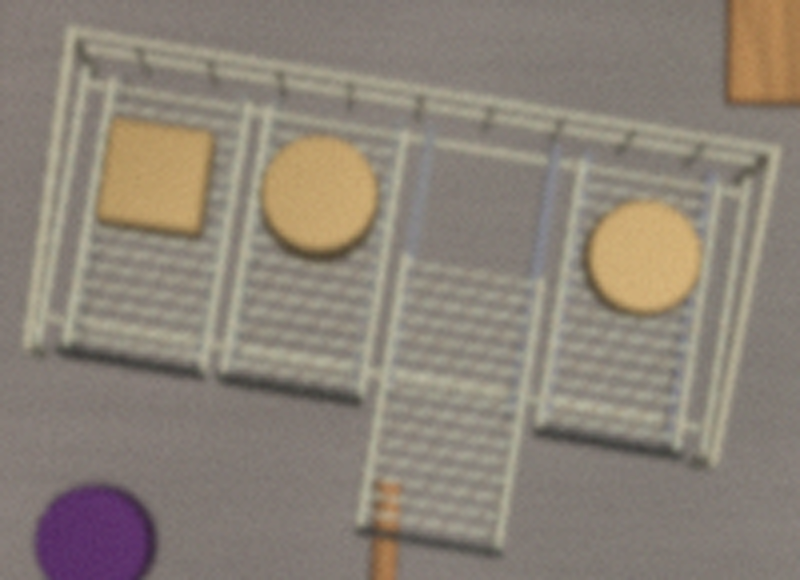

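View pics/c2.png

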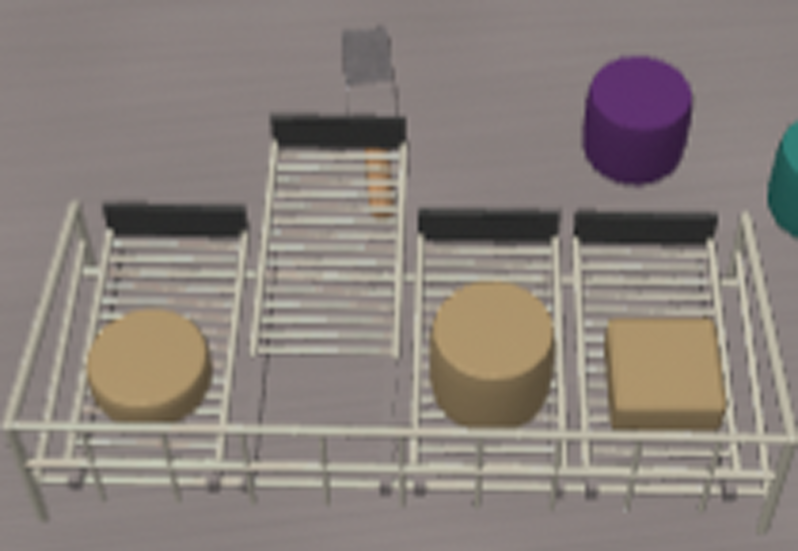

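The crops confirm the drum, with its tall side visible in c2 at (491,355). Its tray lip runs from (418,211) to (559,211) in c2. The empty tray's lip runs from (271,116) to (405,118).

```bash
python3 - <<'E'
from h import *
np.set_printoptions(precision=1,suppress=True)
t=load('top');s=load('scene')
c2=np.array([[574,213],[717,214],[418,211],[559,211],[271,116],[405,118],[104,205],[246,207]])/3.8+[200,140]
P=onz(s,c2,78)
print(P)
c1=np.array([[62,347],[208,371],[222,375],[360,400],[358,532],[500,550],[537,430],[678,450]])/4+[225,90]
print(onz(t,c1,74))
# rear top corners z=120 from both
A=onz(t,np.array([[70,30],[778,150]])/4+[225,90],120);B=onz(s,np.array([[795,438],[8,428]])/3.8+[200,140],120)
print(A,B)
d=A[0]-A[1];print(np.linalg.norm(d),np.degrees(np.arctan2(d[1],d[0]))-90)
m=P.reshape(4,2,3).mean(1);print(m); d=m[0]-m[3]; print(np.linalg.norm(d),np.degrees(np.arctan2(d[1],d[0]))-90)
print(onz(s,np.array([[491,325]])/3.8+[200,140],120),onz(t,np.array([[320,190]])/4+[225,90],120))
print('brush',onz(t,[[321,215],[319,270]],20), 'purple', onz(t,[[248,225]],70))
E
```

```text
[[ 615.8  101.4   78. ]
 [ 629.4  204.6   78. ]
 [ 600.2  -11.2   78. ]
 [ 612.7   90.9   78. ]
 [ 493.7 -111.2   78. ]
 [ 508.1  -10.    78. ]
 [ 566.8 -237.2   78. ]
 [ 581.2 -135.    78. ]]
[[ 626.4  199.    74. ]
 [ 611.9   95.4   74. ]
 [ 609.4   85.5   74. ]
 [ 594.1  -12.4   74. ]
 [ 501.   -13.2   74. ]
 [ 490.7 -113.4   74. ]
 [ 575.9 -137.8   74. ]
 [ 564.2 -237.8   74. ]]
[[ 841.2  193.4  120. ]
 [ 770.4 -294.9  120. ]] [[ 844.5  196.6  120. ]
 [ 776.5 -290.   120. ]]
493.41942147315314 -8.244379285516032
[[ 622.6  153.    78. ]
 [ 606.4   39.8   78. ]
 [ 500.9  -60.6   78. ]
 [ 574.  -186.1   78. ]]
342.55990018163203 -8.155903229850765
[[736.   20.8 120. ]] [[734.8  19.  120. ]]
brush [[524.1 -32.3  20. ]
 [363.6 -30.2  20. ]] purple [[490.8 174.2  70. ]]
```

```bash
cat >> h.py <<'E'
def go(x,y,z,yaw=-8.2):
    s=telemetry.state();p=s['ee_pos'];r=s['ee_rot']
    from scipy.spatial.transform import Rotation as Ro
    R=Ro.from_euler('xyz',r,degrees=True).as_matrix()
    print('t',s['time_s'],'p',p.round(1),'r',r.round(2),'F',s['force'].round(1),'w',round(s['gripper_width'],1))
    print('tool cm',(R.T@(np.array([x,y,z])-p)/10).round(2),'yaw units',round((r[2]-yaw)/5,2))
E
python3 -m inch '[{"x":2.7,"y":-2.4,"gripper":-1},{"x":2.7,"y":-2.4},{"x":2.7,"y":-2.4},{"x":2.7,"y":-2.4},{"x":2.7,"y":-2.4},{"x":2.7,"y":-2.4},{"x":2.7,"y":-2.4},{"x":2.7,"y":-2.4},{"x":2.7,"y":-2.4},{"x":2.7,"y":-2.4},{"x":2.7,"y":-2.4},{"x":2.7,"y":-2.4}]'
python3 -m inch '[{"yaw":1},{"yaw":1},{"yaw":1},{"yaw":1},{"yaw":1},{"yaw":0.5},{},{}]'
python3 -c "
from h import *
go(457,-56,82)"
```

```text
t 0.1 p [ 189.9 -542.3  235.2] r [-179.91   -0.     19.3 ] F [ 0.3 -0.4 -0.2] w 91.0
tool cm [ 41.28 -37.05  15.38] yaw units 5.5invalid input
invalid input
```

```bash

python3 -m inch '[{"x":2.7,"y":-2.4,"z":0,"yaw":0,"gripper":-1},{"x":2.7,"y":-2.4,"z":0,"yaw":0,"gripper":-1},{"x":2.7,"y":-2.4,"z":0,"yaw":0,"gripper":-1},{"x":2.7,"y":-2.4,"z":0,"yaw":0,"gripper":-1},{"x":2.7,"y":-2.4,"z":0,"yaw":0,"gripper":-1},{"x":2.7,"y":-2.4,"z":0,"yaw":0,"gripper":-1},{"x":2.7,"y":-2.4,"z":0,"yaw":0,"gripper":-1},{"x":2.7,"y":-2.4,"z":0,"yaw":0,"gripper":-1},{"x":2.7,"y":-2.4,"z":0,"yaw":0,"gripper":-1},{"x":2.7,"y":-2.4,"z":0,"yaw":0,"gripper":-1},{"x":2.7,"y":-2.4,"z":0,"yaw":0,"gripper":-1},{"x":2.7,"y":-2.4,"z":0,"yaw":0,"gripper":-1}]'
python3 -m inch '[{"x":0,"y":0,"z":0,"yaw":1,"gripper":-1},{"x":0,"y":0,"z":0,"yaw":1,"gripper":-1},{"x":0,"y":0,"z":0,"yaw":1,"gripper":-1},{"x":0,"y":0,"z":0,"yaw":1,"gripper":-1},{"x":0,"y":0,"z":0,"yaw":1,"gripper":-1},{"x":0,"y":0,"z":0,"yaw":0.5,"gripper":-1},{"x":0,"y":0,"z":0,"yaw":0,"gripper":-1},{"x":0,"y":0,"z":0,"yaw":0,"gripper":-1}]'
python3 -c "
from h import *
go(457,-56,82)"
```

```text
time_s: 1.1
ee_pos: [400.9, -162.1, 235.8]
ee_rot: [-180.0, 0.0, 19.3]
force: [0.1, 0.1, 0.5]
gripper_width: 14.1
time_s: 1.77
ee_pos: [400.5, -163.7, 235.7]
ee_rot: [-180.0, 0.0, -8.1]
force: [0.0, -0.2, 0.3]
gripper_width: 0.5
t 1.7667 p [ 400.5 -163.7  235.7] r [-1.7999e+02  3.0000e-02 -8.1300e+00] F [ 0.  -0.2  0.3] w 0.5
tool cm [  4.08 -11.46  15.37] yaw units 0.01
```

```bash

python3 -m inch '[{"x":1,"y":-2.3,"z":0,"yaw":0,"gripper":-1},{"x":1,"y":-2.3,"z":0,"yaw":0,"gripper":-1},{"x":1,"y":-2.3,"z":0,"yaw":0,"gripper":-1},{"x":1,"y":-2.3,"z":0,"yaw":0,"gripper":-1},{"x":0,"y":-2.3,"z":2,"yaw":0,"gripper":-1},{"x":0,"y":0,"z":3,"yaw":0,"gripper":-1},{"x":0,"y":0,"z":3,"yaw":0,"gripper":-1},{"x":0,"y":0,"z":2,"yaw":0,"gripper":-1},{"x":0,"y":0,"z":0,"yaw":0,"gripper":-1}]'
python3 -c "
from h import *
go(457,-56,82)
grab('wrist','w1.png')"
```

```text
time_s: 2.52
ee_pos: [453.5, -55.1, 132.2]
ee_rot: [180.0, 0.5, -8.1]
force: [-0.5, -0.5, -0.3]
gripper_width: 0.5
t 2.5167 p [453.5 -55.1 132.2] r [180.     0.53  -8.12] F [-0.5 -0.5 -0.3] w 0.5
tool cm [0.41 0.04 5.01] yaw units 0.02
```

View pics/w1.png

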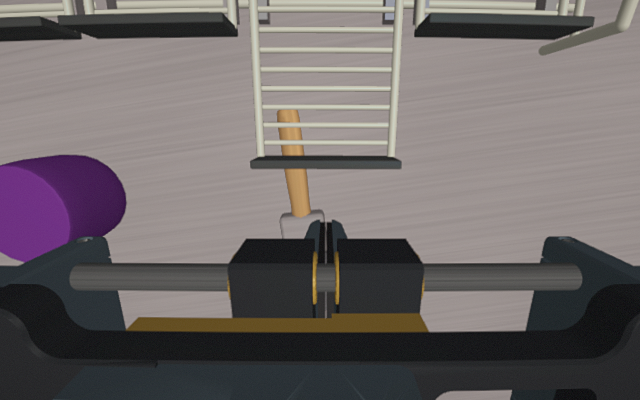

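The wrist view shows the empty tray's lip from (252,160) to (400,160). The closed fingers at x≈327 are centred on it. The brush is beneath, at (290,150). I'll lower to lip height and push.

```bash

python3 -c "
from h import *
np.set_printoptions(precision=1,suppress=True)
f=load('wrist');print(onz(f,[[252,157],[400,157],[61,19],[236,14]],78))"
python3 -m inch '[{"x":0,"y":0,"z":2.5,"yaw":0,"gripper":-1},{"x":0,"y":0,"z":2.5,"yaw":0,"gripper":-1},{"x":0,"y":0,"z":0,"yaw":0,"gripper":-1},{"x":1,"y":0,"z":0,"yaw":0,"gripper":-1},{"x":1,"y":0,"z":0,"yaw":0,"gripper":-1},{"x":0.5,"y":0,"z":0,"yaw":0,"gripper":-1},{"x":0.5,"y":0,"z":0,"yaw":0,"gripper":-1},{"x":0.5,"y":0,"z":0,"yaw":0,"gripper":-1},{"x":0.5,"y":0,"z":0,"yaw":0,"gripper":-1},{"x":0.5,"y":0,"z":0,"yaw":0,"gripper":-1},{"x":0.5,"y":0,"z":0,"yaw":0,"gripper":-1}]'

```

```text
[[ 511.2  -12.9   78. ]
 [ 497.  -112.3   78. ]
 [ 612.5   88.1   78. ]
 [ 597.7  -20.7   78. ]]
time_s: 3.48
ee_pos: [506.5, -62.9, 86.1]
ee_rot: [180.0, 0.0, -8.2]
force: [-2.5, 0.5, 1.9]
gripper_width: 0.9
```

```bash

python3 -m inch '[{"x":0.6,"y":0,"z":0.2,"yaw":0,"gripper":-1},{"x":0.6,"y":0,"z":0.2,"yaw":0,"gripper":-1},{"x":0.6,"y":0,"z":0,"yaw":0,"gripper":-1},{"x":0.6,"y":0,"z":0,"yaw":0,"gripper":-1},{"x":0.6,"y":0,"z":0,"yaw":0,"gripper":-1},{"x":0.6,"y":0,"z":0,"yaw":0,"gripper":-1},{"x":0.6,"y":0,"z":0,"yaw":0,"gripper":-1},{"x":0.6,"y":0,"z":0,"yaw":0,"gripper":-1},{"x":0.5,"y":0,"z":0,"yaw":0,"gripper":-1},{"x":0.4,"y":0,"z":0,"yaw":0,"gripper":-1},{"x":0,"y":0,"z":0,"yaw":0,"gripper":-1}]'
python3 -m inch '[{"x":0.3,"y":0,"z":0,"yaw":0,"gripper":-1},{"x":0.3,"y":0,"z":0,"yaw":0,"gripper":-1}]'
python3 -m inch '[{"x":0.3,"y":0,"z":0,"yaw":0,"gripper":-1},{"x":0,"y":0,"z":0,"yaw":0,"gripper":-1}]'
```

```text
time_s: 4.4
ee_pos: [564.2, -71.2, 82.2]
ee_rot: [180.0, -0.1, -8.2]
force: [0.2, -0.1, -0.5]
gripper_width: 0.5
time_s: 4.57
ee_pos: [568.1, -71.8, 82.2]
ee_rot: [180.0, 0.1, -8.2]
force: [-10.2, 1.7, 7.1]
gripper_width: 0.4
time_s: 4.73
ee_pos: [568.2, -71.8, 82.1]
ee_rot: [180.0, 0.5, -8.2]
force: [-9.3, 1.4, 7.4]
gripper_width: 0.7
```

At 568 mm the TCP stands still against about 10 N, which looks like the end stop. I'll nudge once more, back off and look.

```bash

python3 -m inch '[{"x":0.3,"y":0,"z":0,"yaw":0,"gripper":-1},{"x":0,"y":0,"z":0,"yaw":0,"gripper":-1}]'
python3 -m inch '[{"x":-2,"y":0,"z":0,"yaw":0,"gripper":-1},{"x":-2.5,"y":0,"z":0,"yaw":0,"gripper":-1},{"x":0,"y":0,"z":-2,"yaw":0,"gripper":-1},{"x":0,"y":0,"z":-3,"yaw":0,"gripper":-1},{"x":0,"y":0,"z":-3,"yaw":0,"gripper":-1},{"x":0,"y":0,"z":0,"yaw":0,"gripper":-1},{"x":0,"y":0,"z":0,"yaw":0,"gripper":-1}]'
python3 -c "
from h import *
grab('wrist','w2.png'); go(642,34,162)"
```

```text
time_s: 4.9
ee_pos: [568.3, -71.8, 82.0]
ee_rot: [180.0, 0.8, -8.2]
force: [-16.6, 3.2, 12.3]
gripper_width: 0.1
time_s: 5.48
ee_pos: [531.9, -66.6, 164.4]
ee_rot: [180.0, -0.4, -8.2]
force: [0.9, 0.6, 0.5]
gripper_width: 0.4
t 5.5333 p [530.6 -66.4 162.7] r [ 1.7999e+02 -1.7000e-01 -8.2000e+00] F [-0.4  0.6  0.2] w 0.5
tool cm [  9.59 -11.52   0.1 ] yaw units -0.0
```

View pics/w2.png

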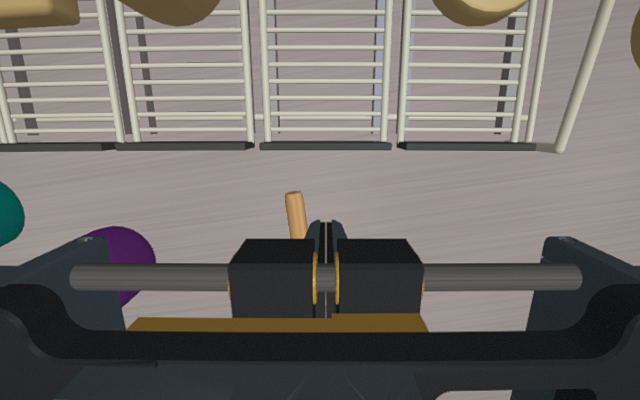

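All four lips now line up at row ≈146, so the empty tray (260–392) is home. The drum tray's lip spans columns 116–254.

```bash

python3 -c "
from h import *
np.set_printoptions(precision=1,suppress=True)
f=load('wrist');print(onz(f,[[116,143],[254,143],[260,143],[392,143],[398,143],[535,143]],78))
go(0,0,0)"
```

```text
[[ 615.2   88.6   78. ]
 [ 599.   -19.8   78. ]
 [ 598.3  -24.5   78. ]
 [ 583.6 -126.4   78. ]
 [ 582.9 -131.    78. ]
 [ 568.  -238.6   78. ]]
t 5.5333 p [530.6 -66.4 162.7] r [180.   -0.2  -8.2] F [-0.4  0.6  0.2] w 0.5
tool cm [-53.5   1.   16.1] yaw units -0.0
```

```bash

python3 -m inch '[{"x":0,"y":-2,"z":0,"yaw":0,"gripper":-1},{"x":0,"y":-2.5,"z":0,"yaw":0,"gripper":-1},{"x":1,"y":-2.5,"z":0,"yaw":0,"gripper":-1},{"x":2,"y":-2.5,"z":0,"yaw":0,"gripper":-1},{"x":2,"y":-2,"z":0,"yaw":0,"gripper":-1},{"x":2,"y":0,"z":0,"yaw":0,"gripper":-1},{"x":1.8,"y":0,"z":0,"yaw":0,"gripper":-1},{"x":0,"y":0,"z":0,"yaw":0,"gripper":-1},{"x":0,"y":0,"z":0,"yaw":0,"gripper":-1}]'
python3 -c "
from h import *
go(634,35,82)
grab('wrist','w3.png')"
```

```text
time_s: 6.28
ee_pos: [633.0, 35.0, 159.9]
ee_rot: [180.0, 0.2, -8.2]
force: [-0.7, -0.3, -0.2]
gripper_width: 0.6
t 6.2833 p [633.   35.  159.9] r [179.97   0.18  -8.21] F [-0.7 -0.3 -0.2] w 0.6
tool cm [ 0.13 -0.02  7.79] yaw units -0.0
```

View pics/w3.png

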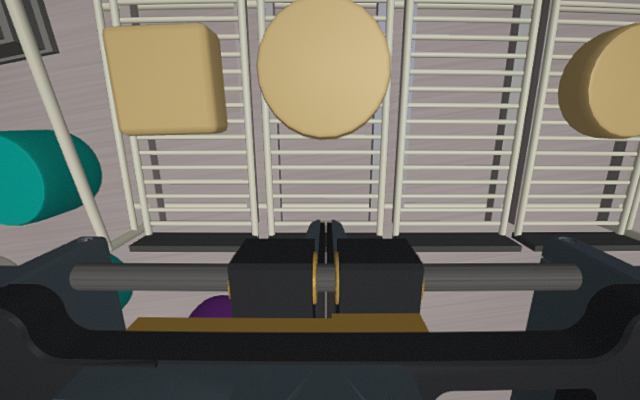

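The drum tray is in the middle, with the drum at (324,65) and the fingers over the free floor well in front of it. Next I'll lower behind the lip.

```bash

python3 -m inch '[{"x":0,"y":0,"z":2,"yaw":0,"gripper":-1},{"x":0,"y":0,"z":2,"yaw":0,"gripper":-1},{"x":0,"y":0,"z":2,"yaw":0,"gripper":-1},{"x":0,"y":0,"z":1.6,"yaw":0,"gripper":-1},{"x":0,"y":0,"z":0,"yaw":0,"gripper":-1},{"x":0,"y":0,"z":0,"yaw":0,"gripper":-1}]'
python3 -m inch '[{"x":-0.3,"y":0,"z":0,"yaw":0,"gripper":-1},{"x":-0.3,"y":0,"z":0,"yaw":0,"gripper":-1},{"x":-0.3,"y":0,"z":0,"yaw":0,"gripper":-1},{"x":-0.3,"y":0,"z":0,"yaw":0,"gripper":-1},{"x":-0.3,"y":0,"z":0,"yaw":0,"gripper":-1},{"x":-0.3,"y":0,"z":0,"yaw":0,"gripper":-1},{"x":-0.3,"y":0,"z":0,"yaw":0,"gripper":-1}]'
```

```text
time_s: 6.83
ee_pos: [631.9, 34.9, 85.3]
ee_rot: [180.0, 0.2, -8.2]
force: [0.1, 0.1, 0.3]
gripper_width: 0.3
time_s: 7.42
ee_pos: [612.9, 38.1, 86.5]
ee_rot: [-180.0, -0.1, -8.2]
force: [2.2, 0.4, 1.5]
gripper_width: 0.3
```

Contact has been made, at about 2 N. I'll draw the tray out steadily.

```bash

python3 -m inch '[{"x":-0.4,"y":0,"z":0.1,"yaw":0,"gripper":-1},{"x":-0.5,"y":0,"z":0.1,"yaw":0,"gripper":-1},{"x":-0.5,"y":0,"z":0.1,"yaw":0,"gripper":-1},{"x":-0.5,"y":0,"z":0.1,"yaw":0,"gripper":-1},{"x":-0.5,"y":0,"z":0,"yaw":0,"gripper":-1},{"x":-0.5,"y":0,"z":0,"yaw":0,"gripper":-1},{"x":-0.5,"y":0,"z":0,"yaw":0,"gripper":-1},{"x":-0.5,"y":0,"z":0,"yaw":0,"gripper":-1},{"x":-0.5,"y":0,"z":0,"yaw":0,"gripper":-1},{"x":-0.5,"y":0,"z":0,"yaw":0,"gripper":-1},{"x":-0.5,"y":0,"z":0,"yaw":0,"gripper":-1},{"x":-0.5,"y":0,"z":0,"yaw":0,"gripper":-1}]'
python3 -m inch '[{"x":-0.5,"y":0,"z":0,"yaw":0,"gripper":-1},{"x":-0.5,"y":0,"z":0,"yaw":0,"gripper":-1},{"x":-0.5,"y":0,"z":0,"yaw":0,"gripper":-1},{"x":-0.5,"y":0,"z":0,"yaw":0,"gripper":-1},{"x":-0.5,"y":0,"z":0,"yaw":0,"gripper":-1},{"x":-0.4,"y":0,"z":0,"yaw":0,"gripper":-1},{"x":-0.4,"y":0,"z":0,"yaw":0,"gripper":-1},{"x":-0.3,"y":0,"z":0,"yaw":0,"gripper":-1},{"x":-0.3,"y":0,"z":0,"yaw":0,"gripper":-1}]'
```

```text
time_s: 8.42
ee_pos: [553.7, 46.5, 81.8]
ee_rot: [180.0, 0.0, -8.2]
force: [2.3, 0.1, -1.4]
gripper_width: 0.5
time_s: 9.17
ee_pos: [515.3, 52.0, 82.0]
ee_rot: [180.0, -0.0, -8.2]
force: [2.0, -0.6, -1.5]
gripper_width: 0.3
```

```bash

python3 -m inch '[{"x":-0.3,"y":0,"z":0,"yaw":0,"gripper":-1},{"x":-0.3,"y":0,"z":0,"yaw":0,"gripper":-1},{"x":-0.3,"y":0,"z":0,"yaw":0,"gripper":-1},{"x":-0.3,"y":0,"z":0,"yaw":0,"gripper":-1},{"x":-0.3,"y":0,"z":0,"yaw":0,"gripper":-1},{"x":0,"y":0,"z":0,"yaw":0,"gripper":-1}]'
python3 -m inch '[{"x":-0.3,"y":0,"z":0,"yaw":0,"gripper":-1},{"x":-0.3,"y":0,"z":0,"yaw":0,"gripper":-1},{"x":0,"y":0,"z":0,"yaw":0,"gripper":-1}]'
```

```text
time_s: 9.67
ee_pos: [499.7, 54.2, 81.9]
ee_rot: [180.0, 0.1, -8.2]
force: [0.1, -0.3, -0.5]
gripper_width: 0.3
time_s: 9.92
ee_pos: [496.4, 54.8, 82.2]
ee_rot: [-180.0, -0.3, -8.2]
force: [5.2, -2.3, -3.7]
gripper_width: 0.7
```

```bash

python3 -m inch '[{"x":-0.3,"y":0,"z":0,"yaw":0,"gripper":-1},{"x":0,"y":0,"z":0,"yaw":0,"gripper":-1}]'
python3 -m inch '[{"x":-0.2,"y":0,"z":0,"yaw":0,"gripper":-1},{"x":0,"y":0,"z":0,"yaw":0,"gripper":-1}]'
```

```text
time_s: 10.08
ee_pos: [496.3, 54.9, 82.5]
ee_rot: [-180.0, -0.6, -8.1]
force: [11.4, -4.0, -9.3]
gripper_width: 0.2
time_s: 10.25
ee_pos: [496.2, 54.9, 82.6]
ee_rot: [-180.0, -0.9, -8.1]
force: [15.0, -4.4, -11.4]
gripper_width: 0.4
```

It is firmly at the stop: the force climbs with no motion. Now I'll unhook, lift clear and retreat.

```bash

python3 -m inch '[{"x":1,"y":0,"z":0,"yaw":0,"gripper":-1},{"x":1,"y":0,"z":0,"yaw":0,"gripper":-1},{"x":0,"y":0,"z":0,"yaw":0,"gripper":-1},{"x":0,"y":0,"z":-2,"yaw":0,"gripper":-1},{"x":0,"y":0,"z":-3,"yaw":0,"gripper":-1},{"x":0,"y":0,"z":-4,"yaw":0,"gripper":-1},{"x":0,"y":0,"z":-4,"yaw":0,"gripper":-1},{"x":-2,"y":2,"z":-2,"yaw":0,"gripper":-1},{"x":-2,"y":2,"z":0,"yaw":0,"gripper":-1},{"x":-2,"y":3,"z":0,"yaw":0,"gripper":-1},{"x":-1,"y":3,"z":0,"yaw":0,"gripper":-1}]'
python3 -m inch '[{"x":-1,"y":3,"z":0,"yaw":0,"gripper":-1},{"x":0,"y":3,"z":0,"yaw":0,"gripper":-1},{"x":0,"y":3,"z":0,"yaw":0,"gripper":-1},{"x":0,"y":3,"z":0,"yaw":0,"gripper":-1},{"x":0,"y":3,"z":0,"yaw":0,"gripper":-1},{"x":0,"y":3,"z":0,"yaw":0,"gripper":-1},{"x":0,"y":3,"z":0,"yaw":0,"gripper":-1},{"x":0,"y":0,"z":0,"yaw":0,"gripper":-1}]'
python3 - <<'E'
from h import *
a=grab('top');b=grab('scene')
i=cv2.resize(np.array(a['pixels'])[85:285,200:480],None,fx=2.85,fy=2.85)[...,::-1]
i=np.clip(i*1.5,0,255).astype(np.uint8)
cv2.imwrite('pics/t4.png',i)
cv2.imwrite('pics/s4.png',np.array(b['pixels'])[...,::-1])
E
```

```text
time_s: 11.17
ee_pos: [422.8, -36.0, 232.0]
ee_rot: [-180.0, 0.1, -8.1]
force: [0.3, -0.2, -0.2]
gripper_width: 0.5
time_s: 11.83
ee_pos: [385.2, -246.1, 231.7]
ee_rot: [179.9, 0.1, -8.4]
force: [-0.1, -0.1, 0.1]
gripper_width: 0.4
```

View pics/t4.png

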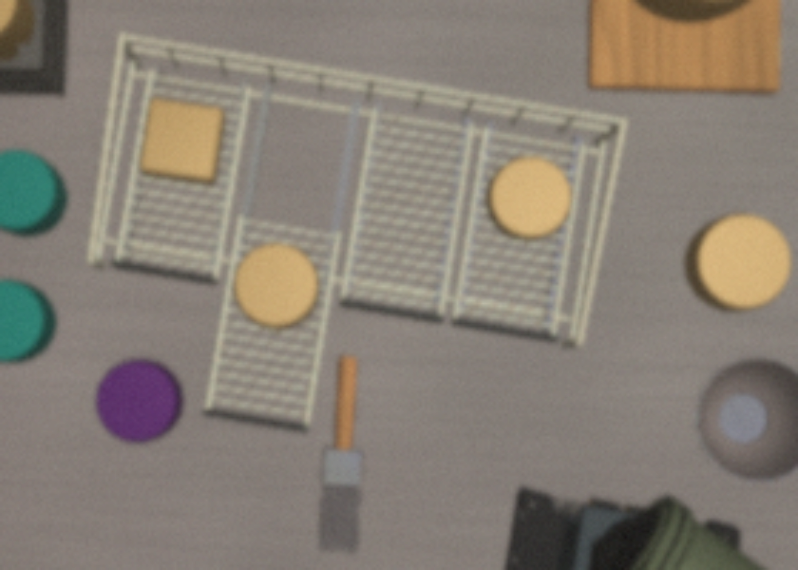

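View pics/s4.png

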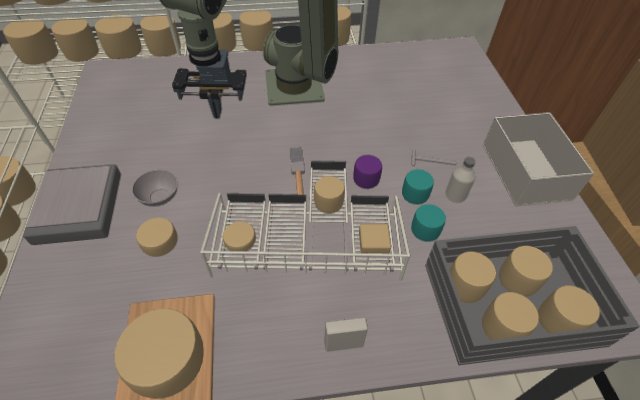

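The drum tray is out, with its lip from (207,408) to (307,425) in t4. The other three lips are in line, and the cheeses, brush and look-alikes look undisturbed. I'll make one numeric check of the travel before handing in.

```bash
python3 - <<'E'
from h import *
t=load('top')
q=onz(t,np.array([[207,408],[307,425],[343,297],[445,316],[115,260],[217,277],[453,320],[555,332]])/2.85+[200,85],74).reshape(4,2,3).mean(1)
u=np.array([np.cos(np.radians(8.2)),-np.sin(np.radians(8.2))])
d=q[:,:2]@u; print('along u: drum,empty,square,low',d.round(1))
if abs(d[1:].mean()-d[0]-130)<6: env.job_done(); print('handed in')
E
```

```text
along u: drum,empty,square,low [463.9 593.6 593.1 592.7]
the job is handed in; nothing more can be done
handed in
```

The job is done and handed in. I pushed the empty tray home first, then hooked the drum tray behind its lip with closed fingers and drew it out to its stop.

- **Empty tray:** it stopped firmly against about 17–20 N. In the last top view its lip is within 1 mm of the other two home trays.
- **Drum tray:** it stopped firmly against about 15–20 N. The last top view puts its lip about 129 mm out, against the 130 mm expected, which is within the camera's accuracy.
- **Everything else:** the drum is still standing on its tray. The last pictures show the other cheeses, brush, bowl and look-alikes undisturbed.
- **Hand:** it is raised to about 230 mm, away from everything, and the force reading is about 0 N.
- **Time:** it took about 12 s of the 45 s allowed.

No check failed or disagreed. My first move was refused because its rows left out some values. The arm did not move, and I sent it again complete.

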